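# Draw the plug gauge up to its band and hold it

## Task

Swing the magnifier aside on its hinged arm so that no part of the lens hangs over the steel holder block. Then draw the plug gauge straight up out of the block by its handle, without jamming it or lifting or dragging the block, until the dark band near its lower end shows whole just above the block's top, the plain end below the band still in the bore. Finish while holding it there in the gripper, and leave everything else on the bench where it is.

Things in the scene. Friction and masses are not known exactly. Their poses are not given: they have to be found in the camera images.
- stand: Magnifier stand, fixed to the bench: dark round foot 110 mm in diameter and 18 mm high, with a 26 mm steel post; the hinge on top ends 181 mm above the bench. Origin: centre of the underside of the foot, on the hinge axis.
- boom (a joint): Upright hinge of the magnifier arm, range -1.7 to 1.7 rad. 0: the arm points along the stand's own -x axis (the stand's yaw varies); positive turns it anticlockwise seen from above. Stiff friction hinge, about 0.2 N m, stays where it is left.
- boom_hinge (a point): Point on the hinge axis, level with the underside of the arm, 165 mm above the bench. The arm is a flat bar 16 mm wide with its top 179 mm above the bench; it runs from the hinge past the knob to the lens.
- boom_knob (a point): Grip point on the arm's knob: an upright black pin 16 mm in diameter standing on the arm 120 mm from the hinge axis, from 179 to 225 mm above the bench; this point is on its axis, 205 mm above the bench.
- lens (a point): Centre of the round lens at the end of the arm, 200 mm from the hinge axis. Its black rim is 104 mm in outside diameter, from 165 to 177 mm above the bench; at the start it hangs over the plug.
- holder: Loose dark steel block, 64 x 64 x 60 mm high, about 1.6 kg, standing on the bench, with one upright blind bore in the middle of its top, 21 mm in diameter and 50 mm deep. Origin: centre of its underside, z up; the bore's floor is 10 mm above it.
- plug: Loose steel plug gauge, about 0.25 kg, upright in the block's bore, its foot on the bore's floor at the start. Origin: centre of its foot, z along it to the handle. Heights above the foot: shaft 20 mm in diameter, dark band 19 to 25 mm; collar 32 mm in diameter 67 to 72 mm; round handle 24 mm in diameter 72 to 116 mm. Lifted 50 mm, it would be out of the bore.
- band (a point): Lower edge of the plug's dark band, on the plug's axis, 19 mm above its foot (the band is 6 mm wide); at the start 31 mm below the top of the block, hidden in the bore.
- dish: Bystander: shallow glass dish 72 mm wide, 18 mm high. Origin: centre of underside.
- setring: Bystander: steel setting ring 52 mm in diameter, 20 mm high. Origin: centre of underside.
- tweezers: Bystander: steel tweezers lying flat, 125 mm long, 8 mm high. Origin: underside, near the middle; x along them.
- jar: Bystander: jar with a lid, 60 mm in diameter, about 75 mm high. Origin: centre of underside.
- vial: Bystander: amber vial 36 mm in diameter, about 65 mm high. Origin: centre of underside.
- samplebox: Bystander: white divided tray 120 x 170 x 35 mm. Origin: centre of underside.
- driver: Bystander: screwdriver 160 mm long, lying on the bench; x along it.

How it is judged:
On the way, in this order (a step that is already met when the one before it is completed fails the run):
1. the lens is clear of the block, the plug still fully down (horizontal distance between lens and plug above 0.085 m and z of plug in the frame of holder below 0.014 m), for 0.2 s.
2. the plug is drawn up until the whole band is above the block (z of plug in the frame of holder above 0.0405 m and horizontal distance between lens and plug above 0.085 m), for 0.2 s.
At the end, for the whole second after the job is handed in: Plug held at rest in the gripper, band's lower edge 0 to 14 mm above the block's top, foot within 4 mm of the bore's axis, aligned within 0.08 rad; block flat on the bench, untouched, within 20 mm of its start; lens centre over 85 mm from the plug seen from above (all of step 2 and z of plug in the frame of holder below 0.055 m and horizontal distance between plug and holder below 0.004 m and angle between the z axis of plug and the z axis of holder, either way round below 0.08 rad and contact force between plug and the fingers above 2 N and linear speed of plug below 0.02 m/s and contact force between holder and the arm below 0.5 N and contact force between holder and the fingers below 0.5 N and height (world z) of holder below 0.003 m and angle between holder's own z axis and vertical below 0.03 rad and distance of holder from where it was at the start of the episode below 0.02 m); the arm keeps its last pose, push and grip.
It fails at once if the plug comes right out of the bore (z of plug in the frame of holder above 0.061 m).
It fails at once if the block is lifted or tipped (the plug jammed) (height (world z) of holder above 0.005 m or angle between holder's own z axis and vertical above 0.08 rad).
It fails at once if the block is dragged more than 20 mm (distance of holder from where it was at the start of the episode above 0.02 m).
It fails at once if a bystander is moved more than 30 mm (distance of any of dish, setring, tweezers, jar, vial, samplebox, driver from where it was at the start of the episode above 0.03 m).
It also fails if it takes over 48 s, if anything falls off the work surface, if the arm or the gripper's body presses on something with over 40 N, if the wrist force passes 120 N, or if a joint passes its speed limit or range.

## Robot

A 7-joint arm with a two-finger parallel gripper is mounted at the origin on the work surface. World frame = base frame: x ahead of the robot, y to its left, z up, the work surface at z = 0. Lengths are in m, angles in rad, forces in N, time in s.
With the tool pointing down it reaches from about 0.4 to 0.85 m from the base axis. Payload 4.5 kg.
Tool frame: the origin (TCP) lies on the mounting face of the last link; the fingertips stand 166 mm ahead of it and the grasp point (between the pads) lies 147 mm ahead of it; y points along the fingers, z is the direction in which the jaws open and shut, and the axes are right-handed (so a half turn about y gives the same grasp; the last joint's range is limited). The gripper opens to 88 mm and grips with 3 to 60 N. Pads are 18 mm wide; open, the fingers measure 123 mm over their backs; the gripper's body (75 mm by 187 mm) begins 45 mm behind the grasp point.
Start: joints at [1.365, 0.689, -0.195, 1.565, 0.157, 0.902, -0.215], TCP at [0.148, -0.607, 0.405] pointing down, gripper open.
Joint ranges: [-3.01, 3.01], [-0.46, 2.08], [-1.47, 1.51], [0.13, 2.56], [-1, 4.14], [0.04, 2.09], [-2.66, 2.66]. Speed limits (rad/s): [2.57, 2.57, 3.14, 3.14, 3.14, 3.14, 3.14].

## Interface

Orientations are given as a unit quaternion [x, y, z, w].
In Python, from plant import r gives the robot as it stands.
- The arm moves only by the tool arm_command, never from a script. Its argument "deltas" is a list of rows, each an object of numbers: "dx", "dy", "dz": the shift along the tool's x, y, z each as a share of 1000 mm, from -1 to 1; "wx", "wy", "wz": the turn, a rotation vector about the tool's x, y, z each as a share of 45 degrees, from -1 to 1. In form: [{"dx": .., "dy": .., "dz": .., "wx": .., "wy": .., "wz": ..}, ...]. A call has exactly 5 rows; each row is the pose to reach, as a shift and turn from the pose commanded when the call began, along the tool's axes at that moment; what a row does not reach only later rows make up. A row lasts 1/10 s, in which the tool goes at most 50 mm and 8.59 degrees, less where a joint would pass 70% of its speed; a pose out of reach is approached as far as the arm can. A call with a number of a shift or a turn outside -1 to 1 is refused whole. A call with a gripper value outside its range is refused whole. "claw" is the opening, from -1 (shut) to 1 (fully open), set as the call begins (left out, the last holds). The fingers move at their own pace and stop on an object; "grip_force" is the grip in N (left out, the last holds). Time passes only in rows, so rows that repeat a pose let the fingers close, or fill a call up. It gives the time, the measured TCP pose, the force and the opening at its end, in the units of the state.
- r.get_state(): the state, without advancing time (a new reading comes with each control period).
- r.snapshot(name): name is "scene" or "top"; returns the picture (384x512x3 uint8, red, green, blue); there is no depth.
- r.get_calibration(name): a dict with "vertical_fov" (degrees; the focal length in pixels is half the picture's height over the tangent of half this angle, whatever the lens; pixels are square), "cx", "cy" (the principal point, pixels), "R" (3x3) and "t" (3): a world point X has camera coordinates R X + t. Camera axes: x right, y down, z forward; pixel columns grow to the right and rows downward; lengths in m; the calibration is good to about 2 mm. A picture is of the moment at which its call begins. get_calibration takes no time and is no camera call.
- r.finish_job(): hands the job in, once; it reports no verdict.
The state is a dict: "clock": time; "q": joint angles; "qd": joint speeds; "joint_torque": joint torques, N m; "tool_pos": TCP position; "eef_rot": TCP orientation; "contact_force": force on the tool from outside, world axes, zero at the start; "moment": the same for the moment, N m; "opening": opening from 0.0 (shut) to 1.0 (fully open).
Only numpy, scipy, OpenCV 4.12 (cv2) and the standard library are available. Lean on these libraries where they do the work, as an engineer would, in place of code of your own. Each camera call takes 0.05 s, during which the arm holds its last target.

## Working session

There is one attempt and no reset: what is moved stays moved. The work goes in short steps, Python scripts to look and compute and a tool call to move; the robot and the scene stay as the last step left them, time stands still between calls to the robot, and variables do not carry over. Pictures are saved under pics/ and viewed, and the job is handed in when it is done.

Besides the shell and the picture viewer there is one more tool, called by a JSON object that holds its "api" and its "payload". arm_command: Moves the arm, as the interface text tells. Shift numbers are shares of 1000 mm and turn numbers shares of 45 degrees, none past 1 either way. Its arguments: {"type":"object","properties":{"deltas":{"type":"array","items":{"type":"object","properties":{"dx":{"type":"number","minimum":-1,"maximum":1},"dy":{"type":"number","minimum":-1,"maximum":1},"dz":{"type":"number","minimum":-1,"maximum":1},"wx":{"type":"number","minimum":-1,"maximum":1},"wy":{"type":"number","minimum":-1,"maximum":1},"wz":{"type":"number","minimum":-1,"maximum":1}}}},"claw":{"type":"number"},"grip_force":{"type":"number"}},"required":["deltas"]}

```bash
ls; mkdir -p pics
python3 - <<'E'
from plant import r
import cv2
print(r.get_state())
for n in("scene","top"):
    c=r.get_calibration(n);print(n,c)
    cv2.imwrite(f"pics/{n}0.png",r.snapshot(n)[:,:,::-1])
E
```

```text
pics
{'clock': 0.0, 'q': array([ 1.36479936,  0.68999007, -0.19452703,  1.56632781,  0.15732497,
        0.90253777, -0.21508666]), 'qd': array([-0.00040086, -0.00077853,  0.00098442, -0.00055295,  0.00031098,
        0.00013252,  0.00097726]), 'joint_torque': array([-6.64208869e-05, -5.27555251e+01, -1.26668092e+00, -1.53428149e+01,
       -5.25680243e-02,  6.51127542e-03,  1.69577279e-04]), 'tool_pos': array([ 0.14833734, -0.60680317,  0.40391062]), 'eef_rot': array([-0.08475231,  0.70267181, -0.70137794,  0.08448887]), 'contact_force': array([ 0.13292662, -0.55170655,  0.0389924 ]), 'moment': array([-0.02844372,  0.00723422, -0.0196178 ]), 'opening': 1.0034789365169314}
scene {'vertical_fov': 49.80728146493978, 'cx': 251.27210277320344, 'cy': 187.50641479127324, 'R': array([[ 0.70866679,  0.70546595,  0.01044888],
       [ 0.50419807, -0.49601511, -0.70693233],
       [-0.49353389,  0.50624777, -0.707204  ]]), 't': array([-0.35062212, -0.17039025,  1.86940985])}
top {'vertical_fov': 48.01547075505082, 'cx': 255.88938163752306, 'cy': 190.83147455987756, 'R': array([[ 0.01735833, -0.99983777, -0.00480925],
       [-0.99480263, -0.01678785, -0.10042853],
       [ 0.1003315 ,  0.00652753, -0.99493265]]), 't': array([-0.02050684,  0.55411631,  1.56988344])}
```

```bash
sleep 8; ls pics
```

```text
scene0.png
top0.png
```

View pics/scene0.png

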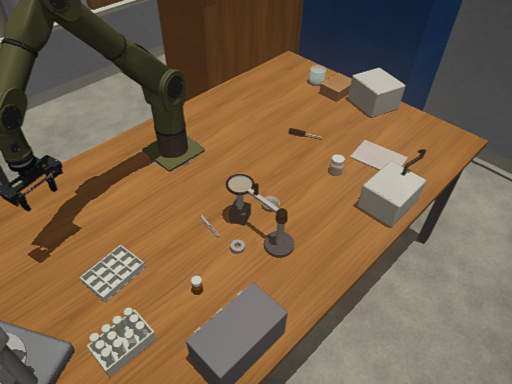

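View pics/top0.png

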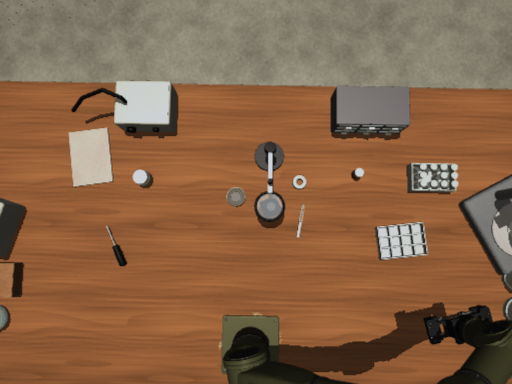

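The top view has the stand foot near (269,156), the lens near (270,207) over the block, the dish at (236,197), the ring at (299,182) and the tweezers at (300,221). I'll enlarge the centre of both views.

Run:
```python
import cv2
a=cv2.imread("pics/top0.png")[130:250,210:330];cv2.imwrite("pics/t0c.png",cv2.resize(a,None,fx=5,fy=5,interpolation=cv2.INTER_CUBIC))
a=cv2.imread("pics/scene0.png")[160:270,190:310];cv2.imwrite("pics/s0c.png",cv2.resize(a,None,fx=5,fy=5,interpolation=cv2.INTER_CUBIC))
```

```text
(no output)
```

View pics/t0c.png

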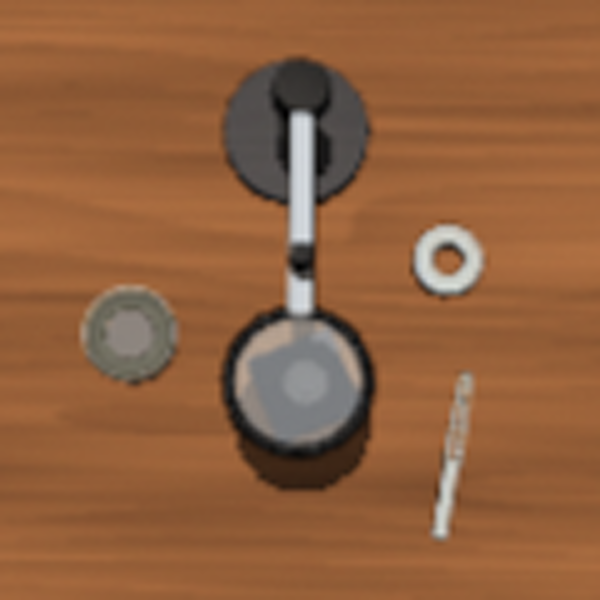

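View pics/s0c.png

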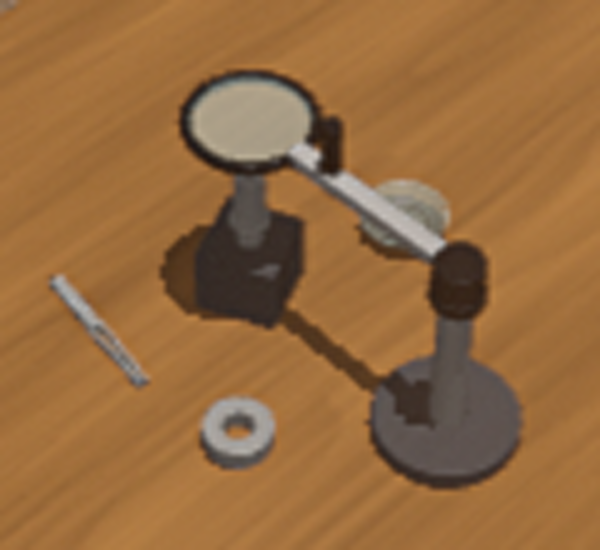

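```bash
cat > h.py <<'E'
import numpy as np,cv2
from plant import r
def K(n):
    c=r.get_calibration(n);f=192/np.tan(np.radians(c["vertical_fov"])/2);return c,f
def ray(n,u,v):
    c,f=K(n);d=np.array([(u-c["cx"])/f,(v-c["cy"])/f,1.]);R=np.array(c["R"]);t=np.array(c["t"])
    return -R.T@t,R.T@d
def plane(n,u,v,z):
    o,d=ray(n,u,v);return o+d*(z-o[2])/d[2]
def proj(n,X):
    c,f=K(n);p=np.array(c["R"])@np.array(X)+np.array(c["t"]);return f*p[0]/p[2]+c["cx"],f*p[1]/p[2]+c["cy"]
def crop(n,u,v,ox,oy,s=5): return ((u+.5)/s-.5+ox,(v+.5)/s-.5+oy)
E
python3 - <<'E'
from h import *
np.set_printoptions(precision=4,suppress=True)
T=lambda u,v,z:plane("top",*crop("top",u,v,210,130),z)
S=lambda u,v,z:plane("scene",*crop("s",u,v,190,160),z)
for n,u,v,z in [("foot",296,131,.018),("hingetop",302,85,.181),("lens",298,381,.171),("plugtop",306,383,.126),("blocktop",303,390,.06),("knobtop",302,251,.225),("dish",130,333,.018),("ring",448,260,.02)]:
    print(n,T(u,v,z))
for n,u,v,z in [("foot",447,418,.018),("lens",250,121,.171),("knobtop",330,124,.225),("hingetop",459,262,.181),("ring",238,425,.02)]:
    print(n,S(u,v,z))
E
```

```text
foot [ 0.6886 -0.0572  0.018 ]
hingetop [ 0.6902 -0.0572  0.181 ]
lens [ 0.4902 -0.0576  0.171 ]
plugtop [ 0.4919 -0.0642  0.126 ]
blocktop [ 0.4911 -0.064   0.06  ]
knobtop [ 0.5714 -0.0576  0.225 ]
dish [0.534  0.0643 0.018 ]
ring [ 0.5925 -0.1719  0.02  ]
foot [ 0.697  -0.0627  0.018 ]
lens [ 0.4928 -0.0596  0.171 ]
knobtop [ 0.5727 -0.0609  0.225 ]
hingetop [ 0.693  -0.0605  0.181 ]
ring [ 0.5974 -0.1744  0.02  ]
```

```bash
cat >> h.py <<'E'
from scipy.spatial.transform import Rotation as Ro
def go(p,yaw_z=None):
    """shift in tool axes (m) from the measured pose to TCP p; turn to bring tool y down, tool z to heading yaw_z (rad, mod pi)"""
    s=r.get_state();R=Ro.from_quat(s["eef_rot"]);d=R.inv().apply(np.array(p)-s["tool_pos"])
    print("t",round(s["clock"],2),"pos",s["tool_pos"].round(4),"axes",R.as_matrix().T.round(3).tolist(),"op",round(s["opening"],3),"F",s["contact_force"].round(1),"q",s["q"].round(2))
    w=None
    if yaw_z is not None:
        best=None
        for a in(yaw_z,yaw_z+np.pi):
            z=np.array([np.cos(a),np.sin(a),0]);y=np.array([0,0,-1.]);M=np.stack([np.cross(y,z),y,z],1)
            v=(R.inv()*Ro.from_matrix(M)).as_rotvec()
            if best is None or np.linalg.norm(v)<np.linalg.norm(best):best=v
        w=best/np.radians(45)
    print("shift",d.round(4),"turn share",None if w is None else w.round(3))
E
python3 - <<'E'
from h import *
go([.570,-.058,.43],np.pi/2)
E
```

```text
t 0.1 pos [ 0.1483 -0.6068  0.404 ] axes [[-0.971, -0.238, 0.0], [-0.001, 0.002, -1.0], [0.238, -0.971, -0.002]] op 1.0 F [ 0.6  0.  -0.3] q [ 1.36  0.69 -0.19  1.57  0.16  0.9  -0.22]
shift [-0.54   -0.0254 -0.433 ] turn share [0.002 0.305 0.   ]
```

{"api": "arm_command", "payload": {"deltas": [{"dx": -0.036, "dy": -0.005, "dz": -0.029, "wy": 0.06}, {"dx": -0.072, "dy": -0.01, "dz": -0.058, "wy": 0.12}, {"dx": -0.108, "dy": -0.015, "dz": -0.087, "wy": 0.18}, {"dx": -0.144, "dy": -0.02, "dz": -0.116, "wy": 0.24}, {"dx": -0.18, "dy": -0.025, "dz": -0.144, "wy": 0.305}], "claw": 1}}

```text
invalid input at $.deltas[0]: expected keys dx, dy, dz, wx, wy, wz
```

Run:
```python
from h import *
go([.570,-.058,.43],np.pi/2)
```

```text
t 0.1 pos [ 0.1483 -0.6068  0.404 ] axes [[-0.971, -0.238, 0.0], [-0.001, 0.002, -1.0], [0.238, -0.971, -0.002]] op 1.0 F [ 0.6  0.  -0.3] q [ 1.36  0.69 -0.19  1.57  0.16  0.9  -0.22]
shift [-0.54   -0.0254 -0.433 ] turn share [0.002 0.305 0.   ]
```

{"api": "arm_command", "payload": {"deltas": [{"dx": -0.036, "dy": -0.005, "dz": -0.029, "wx": 0, "wy": 0.06, "wz": 0}, {"dx": -0.072, "dy": -0.01, "dz": -0.058, "wx": 0, "wy": 0.12, "wz": 0}, {"dx": -0.108, "dy": -0.015, "dz": -0.087, "wx": 0, "wy": 0.18, "wz": 0}, {"dx": -0.144, "dy": -0.02, "dz": -0.116, "wx": 0, "wy": 0.24, "wz": 0}, {"dx": -0.18, "dy": -0.025, "dz": -0.144, "wx": 0, "wy": 0.305, "wz": 0}], "claw": 1}}

```text
clock: 0.6
tool_pos: [0.2898, -0.4227, 0.4297]
eef_rot: [0.001, 0.707, -0.707, -0.001]
contact_force: [-0.1, -0.4, 0.4]
opening: 1.001
```

Run:
```python
from h import *
go([.570,-.058,.43],np.pi/2)
```

```text
t 0.6 pos [ 0.2898 -0.4227  0.4297] axes [[-1.0, 0.002, 0.0], [-0.0, 0.001, -1.0], [-0.002, -1.0, -0.001]] op 1.001 F [-0.1 -0.4  0.4] q [ 0.96  0.51 -0.12  1.87  0.08  0.77 -0.78]
shift [-2.795e-01 -2.000e-04 -3.652e-01] turn share [ 0.001 -0.002  0.   ]
```

{"api": "arm_command", "payload": {"deltas": [{"dx": -0.028, "dy": 0, "dz": -0.037, "wx": 0, "wy": 0, "wz": 0}, {"dx": -0.056, "dy": 0, "dz": -0.074, "wx": 0, "wy": 0, "wz": 0}, {"dx": -0.084, "dy": 0, "dz": -0.11, "wx": 0, "wy": 0, "wz": 0}, {"dx": -0.112, "dy": 0, "dz": -0.147, "wx": 0, "wy": 0, "wz": 0}, {"dx": -0.14, "dy": 0, "dz": -0.183, "wx": 0, "wy": 0, "wz": 0}]}}

```text
clock: 1.1
tool_pos: [0.4298, -0.2397, 0.4296]
eef_rot: [-0.0, 0.707, -0.707, -0.0]
contact_force: [0.3, 0.4, -0.2]
opening: 0.999
```

{"api": "arm_command", "payload": {"deltas": [{"dx": -0.028, "dy": 0, "dz": -0.037, "wx": 0, "wy": 0, "wz": 0}, {"dx": -0.056, "dy": 0, "dz": -0.074, "wx": 0, "wy": 0, "wz": 0}, {"dx": -0.084, "dy": 0, "dz": -0.11, "wx": 0, "wy": 0, "wz": 0}, {"dx": -0.112, "dy": 0, "dz": -0.147, "wx": 0, "wy": 0, "wz": 0}, {"dx": -0.14, "dy": 0, "dz": -0.182, "wx": 0, "wy": 0, "wz": 0}]}}

```text
clock: 1.6
tool_pos: [0.5698, -0.0574, 0.4294]
eef_rot: [-0.001, 0.707, -0.707, -0.0]
contact_force: [0.6, -0.0, 0.8]
opening: 0.998
```

Run:
```python
from h import *
go([.570,-.058,.356],np.pi/2)
a=r.snapshot("scene")[130:270,170:310,::-1]
cv2.imwrite("pics/s1.png",cv2.resize(a,None,fx=4,fy=4,interpolation=cv2.INTER_CUBIC))
a=r.snapshot("top")[130:270,200:340,::-1]
cv2.imwrite("pics/t1.png",cv2.resize(a,None,fx=4,fy=4,interpolation=cv2.INTER_CUBIC))
```

```text
t 1.6 pos [ 0.5698 -0.0574  0.4294] axes [[-1.0, -0.001, 0.001], [-0.001, 0.0, -1.0], [0.001, -1.0, -0.0]] op 0.998 F [ 0.6 -0.   0.8] q [ 0.07  0.59 -0.09  1.7   0.06  0.86 -1.61]
shift [-0.0003  0.0734  0.0006] turn share [0.    0.001 0.001]
```

View pics/s1.png

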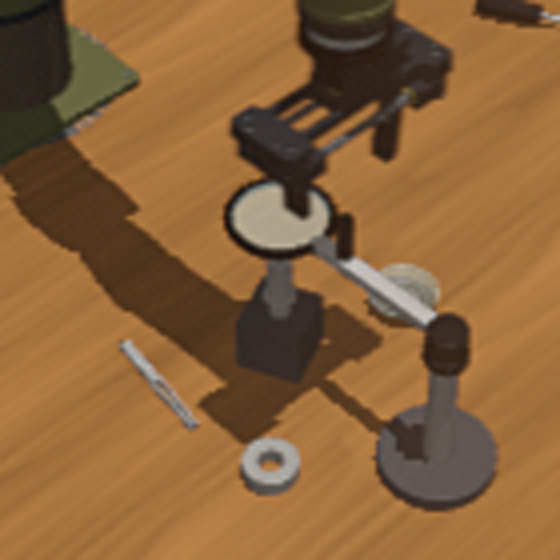

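The open fingers straddle the knob. I'll descend 73 mm and close gently.

{"api": "arm_command", "payload": {"deltas": [{"dx": 0, "dy": 0.02, "dz": 0, "wx": 0, "wy": 0, "wz": 0}, {"dx": 0, "dy": 0.04, "dz": 0, "wx": 0, "wy": 0, "wz": 0}, {"dx": 0, "dy": 0.06, "dz": 0, "wx": 0, "wy": 0, "wz": 0}, {"dx": 0, "dy": 0.073, "dz": 0, "wx": 0, "wy": 0, "wz": 0}, {"dx": 0, "dy": 0.073, "dz": 0, "wx": 0, "wy": 0, "wz": 0}]}}

```text
clock: 2.2
tool_pos: [0.5679, -0.0597, 0.3547]
eef_rot: [0.002, -0.707, 0.707, 0.002]
contact_force: [0.9, 0.2, 0.2]
opening: 1.001
```

Run:
```python
from h import *
go([.570,-.058,.356],np.pi/2)
a=r.snapshot("scene")[130:270,170:310,::-1]
cv2.imwrite("pics/s2.png",cv2.resize(a,None,fx=4,fy=4,interpolation=cv2.INTER_CUBIC))
```

```text
t 2.2 pos [ 0.5679 -0.0597  0.3547] axes [[-1.0, -0.0, 0.005], [-0.005, -0.0, -1.0], [0.0, -1.0, 0.0]] op 1.001 F [0.9 0.2 0.2] q [ 0.07  0.68 -0.08  1.78  0.08  0.68 -1.62]
shift [-0.0021 -0.0013 -0.0017] turn share [-0.     0.     0.006]
```

View pics/s2.png

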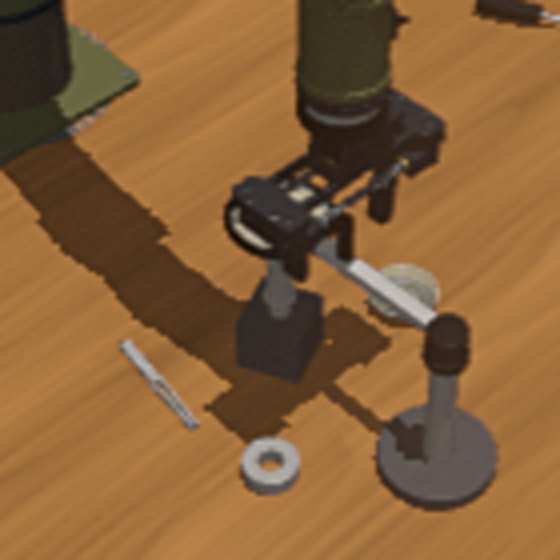

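The knob stands midway between the fingers at (343,235). Closing on it gently.

{"api": "arm_command", "payload": {"deltas": [{"dx": 0, "dy": 0, "dz": 0, "wx": 0, "wy": 0, "wz": 0}, {"dx": 0, "dy": 0, "dz": 0, "wx": 0, "wy": 0, "wz": 0}, {"dx": 0, "dy": 0, "dz": 0, "wx": 0, "wy": 0, "wz": 0}, {"dx": 0, "dy": 0, "dz": 0, "wx": 0, "wy": 0, "wz": 0}, {"dx": 0, "dy": 0, "dz": 0, "wx": 0, "wy": 0, "wz": 0}], "claw": -1, "grip_force": 12}}

```text
clock: 2.75
tool_pos: [0.569, -0.0594, 0.357]
eef_rot: [-0.0, -0.707, 0.707, -0.0]
contact_force: [-0.0, 0.3, -1.1]
opening: 0.569
```

{"api": "arm_command", "payload": {"deltas": [{"dx": 0, "dy": 0, "dz": 0, "wx": 0, "wy": 0, "wz": 0}, {"dx": 0, "dy": 0, "dz": 0, "wx": 0, "wy": 0, "wz": 0}, {"dx": 0, "dy": 0, "dz": 0, "wx": 0, "wy": 0, "wz": 0}, {"dx": 0, "dy": 0, "dz": 0, "wx": 0, "wy": 0, "wz": 0}, {"dx": 0, "dy": 0, "dz": 0, "wx": 0, "wy": 0, "wz": 0}]}}

```text
clock: 3.25
tool_pos: [0.569, -0.0592, 0.3567]
eef_rot: [-0.0, 0.707, -0.707, 0.0]
contact_force: [0.3, 0.5, -0.1]
opening: 0.176
```

Run:
```python
from h import *
go([.570,-.058,.356],np.pi/2)
s=r.get_state(); print(s["opening"]*88)
# swing waypoints, clockwise about hinge, tool axes as of now
H=np.array([.690,-.058]);R=Ro.from_quat(s["eef_rot"]);p=s["tool_pos"];v=p[:2]-H
for a in range(0,75,7):
    c,sn=np.cos(np.radians(-a)),np.sin(np.radians(-a))
    q=H+np.array([c*v[0]-sn*v[1],sn*v[0]+c*v[1]])
    print(a,R.inv().apply(np.r_[q,p[2]]-p).round(4),round(a/45,3))
```

```text
t 3.25 pos [ 0.569  -0.0592  0.3567] axes [[-1.0, -0.001, 0.0], [-0.0, 0.0, -1.0], [0.001, -1.0, -0.0]] op 0.176 F [ 0.3  0.5 -0.1] q [ 0.07  0.68 -0.08  1.78  0.08  0.68 -1.62]
shift [-0.001   0.0007 -0.0012] turn share [0.    0.001 0.   ]
15.462843760977673
0 [0. 0. 0.] 0.0
7 [-0.0008  0.     -0.0148] 0.156
14 [-0.0033  0.     -0.0293] 0.311
21 [-0.0076  0.     -0.0434] 0.467
28 [-0.0137  0.     -0.0569] 0.622
35 [-0.0213  0.     -0.0696] 0.778
42 [-0.0304  0.     -0.0813] 0.933
49 [-0.0408  0.     -0.0917] 1.089
56 [-0.0524  0.     -0.1008] 1.244
63 [-0.0651  0.     -0.1084] 1.4
70 [-0.0786  0.     -0.1144] 1.556
```

{"api": "arm_command", "payload": {"deltas": [{"dx": -0.0006, "dy": 0, "dz": -0.0118, "wx": 0, "wy": 0.124, "wz": 0}, {"dx": -0.0023, "dy": 0, "dz": -0.0235, "wx": 0, "wy": 0.249, "wz": 0}, {"dx": -0.0052, "dy": 0, "dz": -0.035, "wx": 0, "wy": 0.373, "wz": 0}, {"dx": -0.0092, "dy": 0, "dz": -0.0461, "wx": 0, "wy": 0.498, "wz": 0}, {"dx": -0.0137, "dy": 0, "dz": -0.0569, "wx": 0, "wy": 0.622, "wz": 0}]}}

```text
clock: 3.75
tool_pos: [0.5822, -0.0024, 0.3567]
eef_rot: [-0.172, -0.685, 0.686, 0.173]
contact_force: [-1.0, -1.2, -0.5]
opening: 0.179
```

Run:
```python
from h import *
go([.570,-.058,.356],np.pi/2)
s=r.get_state(); print(s["opening"]*88)
# swing waypoints, clockwise about hinge, tool axes as of now
H=np.array([.690,-.058]);R=Ro.from_quat(s["eef_rot"]);p=s["tool_pos"];v=p[:2]-H;print(np.linalg.norm(v),np.degrees(np.arctan2(v[1],v[0])))
for i in range(6):
    a=5.6*i
    c,sn=np.cos(np.radians(-a)),np.sin(np.radians(-a))
    q=H+np.array([c*v[0]-sn*v[1],sn*v[0]+c*v[1]])
    print(a,R.inv().apply(np.r_[q,p[2]]-p).round(4),round(a/45,3))
a=r.snapshot("scene")[130:270,170:310,::-1]
cv2.imwrite("pics/s3.png",cv2.resize(a,None,fx=4,fy=4,interpolation=cv2.INTER_CUBIC))
```

```text
t 3.75 pos [ 0.5822 -0.0024  0.3567] axes [[-0.881, 0.473, 0.001], [-0.002, -0.001, -1.0], [-0.473, -0.881, 0.002]] op 0.179 F [-1.  -1.2 -0.5] q [-0.12  0.69  0.08  1.76 -0.08  0.7  -2.07]
shift [-0.0155  0.0007  0.0547] turn share [-0.001 -0.627  0.002]
15.766102626787937
0.12130560432251608 152.73716747620065
0.0 [-0.  0.  0.] 0.0
5.6 [-0.0004 -0.     -0.0118] 0.124
11.2 [-0.0019 -0.     -0.0236] 0.249
16.799999999999997 [-0.0046 -0.0001 -0.0351] 0.373
22.4 [-0.0084 -0.0001 -0.0464] 0.498
28.0 [-0.0133 -0.0001 -0.0572] 0.622
```

View pics/s3.png

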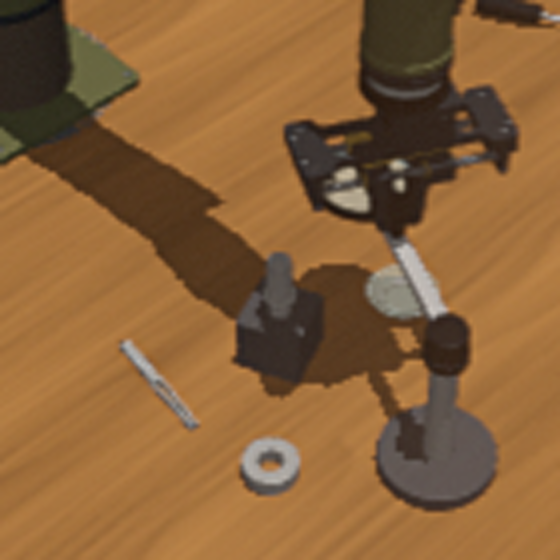

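The lens has swung 27° with the bar following. Joint 7 is heading for its limit, so I'll turn the tool less from here and let the round pin pivot in the pads.

{"api": "arm_command", "payload": {"deltas": [{"dx": -0.0004, "dy": 0, "dz": -0.0118, "wx": 0, "wy": 0.05, "wz": 0}, {"dx": -0.0019, "dy": 0, "dz": -0.0236, "wx": 0, "wy": 0.1, "wz": 0}, {"dx": -0.0046, "dy": 0, "dz": -0.0351, "wx": 0, "wy": 0.15, "wz": 0}, {"dx": -0.0084, "dy": 0, "dz": -0.0464, "wx": 0, "wy": 0.2, "wz": 0}, {"dx": -0.0133, "dy": 0, "dz": -0.0572, "wx": 0, "wy": 0.25, "wz": 0}]}}

```text
clock: 4.3
tool_pos: [0.6203, 0.0415, 0.3565]
eef_rot: [-0.236, -0.665, 0.667, 0.239]
contact_force: [-4.0, -0.7, 3.1]
opening: 0.174
```

Run:
```python
from h import *
go([.570,-.058,.356],np.pi/2)
s=r.get_state(); print(s["opening"]*88)
H=np.array([.690,-.058]);R=Ro.from_quat(s["eef_rot"]);p=s["tool_pos"];v=p[:2]-H;print(np.linalg.norm(v),np.degrees(np.arctan2(v[1],v[0])))
for i in range(6):
    a=4*i
    c,sn=np.cos(np.radians(-a)),np.sin(np.radians(-a))
    q=H+np.array([c*v[0]-sn*v[1],sn*v[0]+c*v[1]])
    print(a,R.inv().apply(np.r_[q,p[2]]-p).round(4))
```

```text
t 4.3 pos [0.6203 0.0415 0.3565] axes [[-0.774, 0.633, 0.003], [-0.004, -0.0, -1.0], [-0.633, -0.774, 0.003]] op 0.174 F [-4.  -0.7  3.1] q [-0.22  0.75  0.15  1.63 -0.14  0.78 -2.27]
shift [-0.0241  0.0008  0.1088] turn share [-0.002 -0.873  0.005]
15.34564316978679
0.12150112934710468 125.02955812057449
0 [0. 0. 0.]
4 [-0.0026 -0.     -0.0081]
8 [-0.0057 -0.0001 -0.016 ]
12 [-0.0094 -0.0001 -0.0236]
16 [-0.0136 -0.0001 -0.031 ]
20 [-0.0183 -0.0002 -0.038 ]
```

55° of swing puts the lens about 190 mm from the plug, which is plenty. I'll release and rise.

{"api": "arm_command", "payload": {"deltas": [{"dx": 0, "dy": 0, "dz": 0, "wx": 0, "wy": 0, "wz": 0}, {"dx": 0, "dy": 0, "dz": 0, "wx": 0, "wy": 0, "wz": 0}, {"dx": 0, "dy": 0, "dz": 0, "wx": 0, "wy": 0, "wz": 0}, {"dx": 0, "dy": 0, "dz": 0, "wx": 0, "wy": 0, "wz": 0}, {"dx": 0, "dy": 0, "dz": 0, "wx": 0, "wy": 0, "wz": 0}], "claw": 1}}

```text
clock: 4.8
tool_pos: [0.6211, 0.0413, 0.3568]
eef_rot: [-0.237, -0.666, 0.666, 0.237]
contact_force: [0.3, -0.0, -0.6]
opening: 0.604
```

{"api": "arm_command", "payload": {"deltas": [{"dx": 0, "dy": -0.015, "dz": 0, "wx": 0, "wy": 0, "wz": 0}, {"dx": 0, "dy": -0.03, "dz": 0, "wx": 0, "wy": 0, "wz": 0}, {"dx": 0, "dy": -0.045, "dz": 0, "wx": 0, "wy": 0, "wz": 0}, {"dx": 0, "dy": -0.06, "dz": 0, "wx": 0, "wy": 0, "wz": 0}, {"dx": 0, "dy": -0.06, "dz": 0, "wx": 0, "wy": 0, "wz": 0}]}}

```text
clock: 5.3
tool_pos: [0.6219, 0.0415, 0.4187]
eef_rot: [0.239, 0.667, -0.665, -0.236]
contact_force: [0.3, 0.1, 0.2]
opening: 1.0
```

Run:
```python
from h import *
go([.492,-.064,.416],np.pi/2)
s=r.snapshot("scene");t=r.snapshot("top")
cv2.imwrite("pics/s4f.png",s[:,:,::-1]);cv2.imwrite("pics/t4f.png",t[:,:,::-1])
cv2.imwrite("pics/s4.png",cv2.resize(s[170:250,210:290,::-1],None,fx=7,fy=7,interpolation=cv2.INTER_CUBIC))
cv2.imwrite("pics/t4.png",cv2.resize(t[130:270,200:340,::-1],None,fx=4,fy=4,interpolation=cv2.INTER_CUBIC))
```

```text
t 5.3 pos [0.6219 0.0415 0.4187] axes [[-0.775, 0.632, -0.003], [0.004, 0.0, -1.0], [-0.632, -0.775, -0.003]] op 1.0 F [0.3 0.1 0.2] q [-0.23  0.67  0.16  1.57 -0.13  0.91 -2.28]
shift [0.0339 0.0021 0.1638] turn share [ 0.002 -0.872 -0.005]
```

View pics/s4.png

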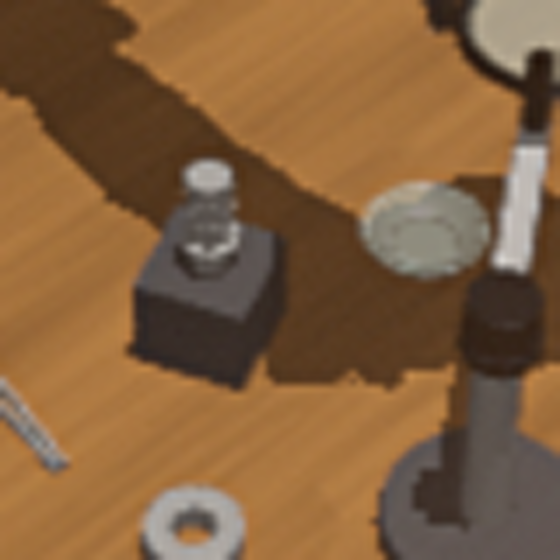

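View pics/t4.png

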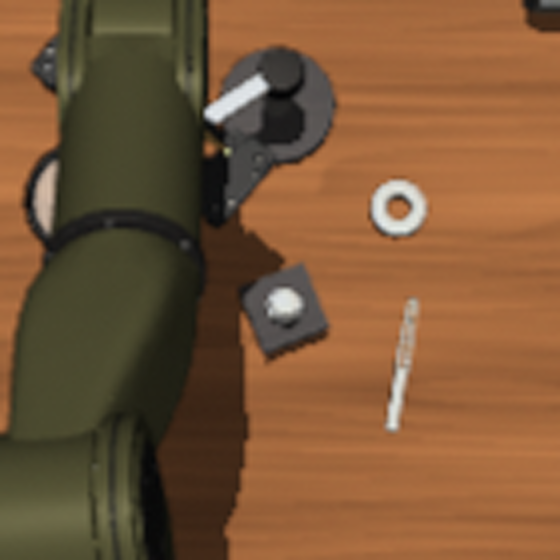

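The top view now shows the plug at crop (285,302) and the block around it; the scene view shows the handle top at crop (209,176). The lens is well clear. Next I'll measure the plug axis from both views.

Run:
```python
from h import *
np.set_printoptions(precision=4,suppress=True)
S=lambda u,v,z:plane("scene",*crop("s",u,v,210,170,7),z)
T=lambda u,v,z:plane("top",*crop("t",u,v,200,130,4),z)
print("scene handle top",S(209,176,.126)); print("top bright",T(285,302,.126),T(285,302,.1))
# block top corners
for c in [(205,205),(283,237),(247,306),(136,284)]: print("sc corner",S(*c,.06))
for c in [(241,292),(302,264),(328,323),(268,358)]: print("top corner .06",T(*c,.06))
t=cv2.imread("pics/t4f.png");hs=cv2.cvtColor(t,cv2.COLOR_BGR2HSV)
print(hs[196:222,258:284,1][::2]); print(hs[196:222,258:284,2][::2])
# predicted pixels
for z in (.126,.082,.06): print(z,proj("top",[.492,-.064,z]),proj("scene",[.492,-.064,z]))
```

```text
scene handle top [ 0.4998 -0.0678  0.126 ]
top bright [ 0.4956 -0.0645  0.126 ] [ 0.4974 -0.0652  0.1   ]
sc corner [ 0.4677 -0.0408  0.06  ]
sc corner [ 0.5143 -0.0273  0.06  ]
sc corner [ 0.536  -0.0758  0.06  ]
sc corner [ 0.4836 -0.1068  0.06  ]
top corner .06 [ 0.5085 -0.0264  0.06  ]
top corner .06 [ 0.5349 -0.0813  0.06  ]
top corner .06 [ 0.4817 -0.1055  0.06  ]
top corner .06 [ 0.4492 -0.0517  0.06  ]
[[163 160 160 163 165 162 158 165 162 159 163 163 162 143 131 109  73  58
  133 159 159 161 159 160 160 162]
 [161 162 162 161 158 165 161 162 118 103  62  37  23  17  17  14  17  17
   41 131 159 158 160 161 159 159]
 [163 159 162 144 132 119  43  23  12  14  12  14  17  14  17  11  14  14
   20  84 143 159 160 160 160 160]
 [163 128  35   9  13  15  14  12  17  14   6   2   7   9  11  18  15  14
   17  15 102 151 158 159 161 160]
 [165 152  50  14  11  17  14  17  23   6   6   6   6   5   7  13  10   4
   15  18  17 106 149 157 160 160]
 [162 162 123  24  14  17  14  15   7   0   4   5   6   6   8   9   5   4
   15  15  18  45 133 159 159 159]
 [161 161 161 150  25  18  12  1
[... 1851 characters left out ...]
  84  87  86  86  73  60  50  57  65  70  72
  128 154 154 169 177 176 176 176]
 [ 71  72  72 145 176 176 177 142  80  60  64  70  72 128 153 153 169 179
  179 179 179 179 179 178 178 177]
 [ 70  69  70 141 171 172 173 173 122 123 146 163 172 172 173 172 172 172
  171 171 170 170 170 170 169 170]]
0.126 (np.float64(270.73069297183395), np.float64(206.15676777359374)) (np.float64(238.68977902355795), np.float64(193.09718365125696))
0.082 (np.float64(270.3673879689019), np.float64(206.95949954957754)) (np.float64(238.8208748237996), np.float64(201.35770542852035))
0.06 (np.float64(270.19338607439227), np.float64(207.3439612241402)) (np.float64(238.8844511042952), np.float64(205.3637319265708))
```

Run:
```python
from h import *
np.set_printoptions(precision=4,suppress=True,linewidth=160)
s=cv2.cvtColor(cv2.imread("pics/s4f.png"),cv2.COLOR_BGR2GRAY);t=cv2.cvtColor(cv2.imread("pics/t4f.png"),cv2.COLOR_BGR2GRAY)
print(s[189:212,232:248]);print(t[199:214,262:280])
```

```text
[[ 63  63  64  64  63  61  61  60  60  62  86 118 120 119 120 122]
 [ 64  63  64  63  59  59  61  60  61  56  60  84 118 121 122 120]
 [ 63  65  62  60  58  58  57  55  56  54  56  58  67  85 120 121]
 [ 63  61  57  59  57  61  71  75  73  66  56  57  58  60  66  88]
 [ 59  62  60  59  70 110 151 168 163 139  95  58  58  60  58  63]
 [ 61  62  59  62 112 172 171 168 170 172 160  75  57  61  62  61]
 [ 62  62  58  58 110 171 170 168 168 170 159  75  58  62  63  65]
 [ 61  60  58  58  86 140 165 169 168 164 135  88  62  63  64  66]
 [ 60  59  60  67  81  80 100 122 122  96  84  70  63  65  65  66]
 [ 59  59  59  60  63  71  79  86  87  84  86  89  67  64  67  65]
 [ 58  59  64  73  75  88  98  92 102  89  93 109  70  63  66  66]
 [ 58  59  69  84  90  96  85  84  85  89  93  73  62  64  66  64]
 [ 55  64  80  85  83  82  82  84  85  84  91 101  71  66  66  64]
 [ 69  68  83  84  82  85  99  95 110 104 116 160 107  79  80  71]
 [113  82  83  84  81  76  84  82  85  91 117 147  98  83  87  86]
 [108  85  83  80  84  89  95  80  83  94 124 158  90  83  87  88]
 [ 88  81  75  53 100 160 16
[... 867 characters left out ...]
178 114  83  84  85 103]
 [ 87  86  85  86 119 149 203 224 224 223 222 217 199 136  85  85  86  96]
 [ 86  85  84  84 112 134 195 222 223 223 222 218 206 143  84  84  84  89]
 [ 76  84  83  82  82 172 180 202 221 221 220 186 155 103  73  84  84  84]
 [ 67  83  81  82  78 163 153 161 163 153 158 133 116  90  78  83  83  83]
 [ 56  74  82  83  84  97  93 102 103 107  99  83  72  78  83  83  81  82]
 [ 76  71  84  84  83  73  52  64  73  75  59  40  56  77  82  82  82  83]
 [ 90  75  84  82  82  82  74  77  57  35  28  54  76  82  82  82  84  83]
 [111  80  76  83  83  83  83  82  73  67  66  78  83  82  84  83  83  69]
 [114  82  74  84  82  81  81  80  80  81  82  83  83  83  70  60  54  50]]
```

Run:
```python
import cv2
s=cv2.imread("pics/s4f.png")[186:222,222:258];t=cv2.imread("pics/t4f.png")[190:226,252:288]
cv2.imwrite("pics/z4.png",cv2.hconcat([cv2.resize(x,None,fx=11,fy=11,interpolation=cv2.INTER_NEAREST) for x in(s,t)]))
```

```text
(no output)
```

View pics/z4.png

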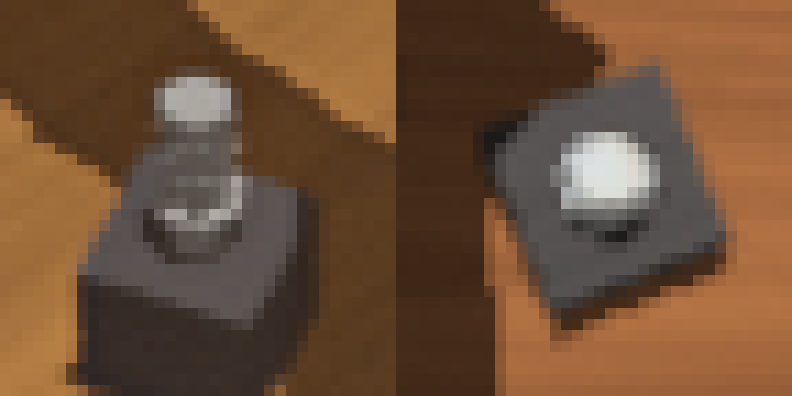

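Run:
```python
from h import *
go([.4965,-.066,.416],np.pi/2)
```

```text
t 5.4 pos [0.6211 0.0416 0.4165] axes [[-0.775, 0.632, -0.0], [0.0, -0.0, -1.0], [-0.632, -0.775, -0.0]] op 1.001 F [-0.5 -1.2 -0.4] q [-0.23  0.68  0.16  1.57 -0.13  0.91 -2.28]
shift [0.0285 0.0005 0.1622] turn share [ 0.    -0.872 -0.   ]
```

{"api": "arm_command", "payload": {"deltas": [{"dx": 0.006, "dy": 0, "dz": 0.032, "wx": 0, "wy": -0.175, "wz": 0}, {"dx": 0.012, "dy": 0, "dz": 0.064, "wx": 0, "wy": -0.35, "wz": 0}, {"dx": 0.017, "dy": 0, "dz": 0.097, "wx": 0, "wy": -0.525, "wz": 0}, {"dx": 0.023, "dy": 0, "dz": 0.13, "wx": 0, "wy": -0.7, "wz": 0}, {"dx": 0.0285, "dy": 0, "dz": 0.1622, "wx": 0, "wy": -0.872, "wz": 0}]}}

```text
clock: 5.9
tool_pos: [0.495, -0.0666, 0.4158]
eef_rot: [0.003, -0.707, 0.707, -0.002]
contact_force: [-0.1, -0.6, 0.2]
opening: 1.002
```

{"api": "arm_command", "payload": {"deltas": [{"dx": 0, "dy": 0, "dz": 0, "wx": 0, "wy": 0, "wz": 0}, {"dx": 0, "dy": 0, "dz": 0, "wx": 0, "wy": 0, "wz": 0}, {"dx": 0, "dy": 0, "dz": 0, "wx": 0, "wy": 0, "wz": 0}, {"dx": 0, "dy": 0, "dz": 0, "wx": 0, "wy": 0, "wz": 0}, {"dx": 0, "dy": 0, "dz": 0, "wx": 0, "wy": 0, "wz": 0}]}}

```text
clock: 6.4
tool_pos: [0.4972, -0.065, 0.4165]
eef_rot: [-0.0, 0.707, -0.707, 0.001]
contact_force: [0.1, -0.4, 0.1]
opening: 1.003
```

Run:
```python
from h import *
go([.4965,-.066,.254],np.pi/2)
s=r.snapshot("scene")
cv2.imwrite("pics/s5.png",cv2.resize(s[120:260,170:310,::-1],None,fx=4,fy=4,interpolation=cv2.INTER_CUBIC))
```

```text
t 6.4 pos [ 0.4972 -0.065   0.4165] axes [[-1.0, -0.002, -0.0], [0.0, 0.0, -1.0], [0.002, -1.0, -0.0]] op 1.003 F [ 0.1 -0.4  0.1] q [ 0.08  0.51 -0.06  1.92  0.04  0.71 -1.58]
shift [0.0008 0.1625 0.0011] turn share [ 0.     0.002 -0.   ]
```

View pics/s5.png

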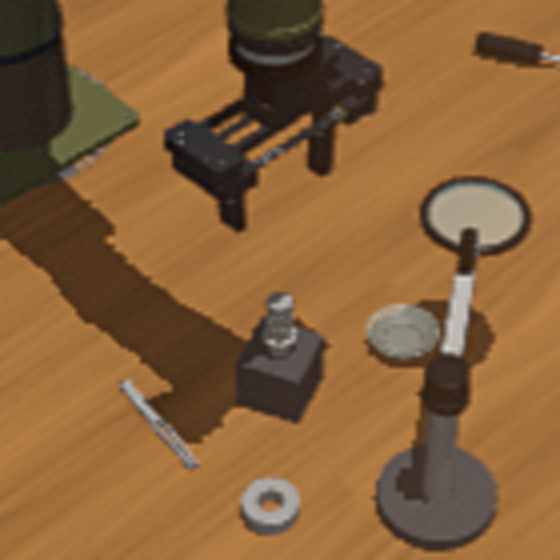

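The lens is at crop (476,212), well clear of the block at (281,360), and the gripper is above the plug. Descending.

{"api": "arm_command", "payload": {"deltas": [{"dx": 0, "dy": 0.02, "dz": 0, "wx": 0, "wy": 0, "wz": 0}, {"dx": 0, "dy": 0.042, "dz": 0, "wx": 0, "wy": 0, "wz": 0}, {"dx": 0.001, "dy": 0.064, "dz": 0.001, "wx": 0, "wy": 0, "wz": 0}, {"dx": 0.001, "dy": 0.086, "dz": 0.001, "wx": 0, "wy": 0, "wz": 0}, {"dx": 0.001, "dy": 0.1, "dz": 0.001, "wx": 0, "wy": 0, "wz": 0}]}}

```text
clock: 6.95
tool_pos: [0.4956, -0.0665, 0.3153]
eef_rot: [-0.001, 0.707, -0.707, -0.0]
contact_force: [-0.3, 0.5, 0.2]
opening: 0.998
```

{"api": "arm_command", "payload": {"deltas": [{"dx": 0, "dy": 0.015, "dz": 0, "wx": 0, "wy": 0, "wz": 0}, {"dx": 0, "dy": 0.03, "dz": 0, "wx": 0, "wy": 0, "wz": 0}, {"dx": 0, "dy": 0.045, "dz": 0, "wx": 0, "wy": 0, "wz": 0}, {"dx": 0, "dy": 0.058, "dz": 0, "wx": 0, "wy": 0, "wz": 0}, {"dx": 0, "dy": 0.062, "dz": 0, "wx": 0, "wy": 0, "wz": 0}]}}

```text
clock: 7.45
tool_pos: [0.4956, -0.0664, 0.2535]
eef_rot: [-0.001, 0.707, -0.707, -0.0]
contact_force: [0.9, 0.8, -1.0]
opening: 0.998
```

Run:
```python
from h import *
go([.4965,-.066,.254],np.pi/2)
s=r.snapshot("scene")
cv2.imwrite("pics/s6.png",cv2.resize(s[150:250,190:290,::-1],None,fx=6,fy=6,interpolation=cv2.INTER_CUBIC))
```

```text
t 7.45 pos [ 0.4956 -0.0664  0.2535] axes [[-1.0, -0.001, 0.002], [-0.002, 0.0, -1.0], [0.001, -1.0, -0.0]] op 0.998 F [ 0.9  0.8 -1. ] q [ 0.06  0.79 -0.03  2.06  0.08  0.29 -1.61]
shift [-0.0009 -0.0005 -0.0004] turn share [0.    0.001 0.002]
```

View pics/s6.png

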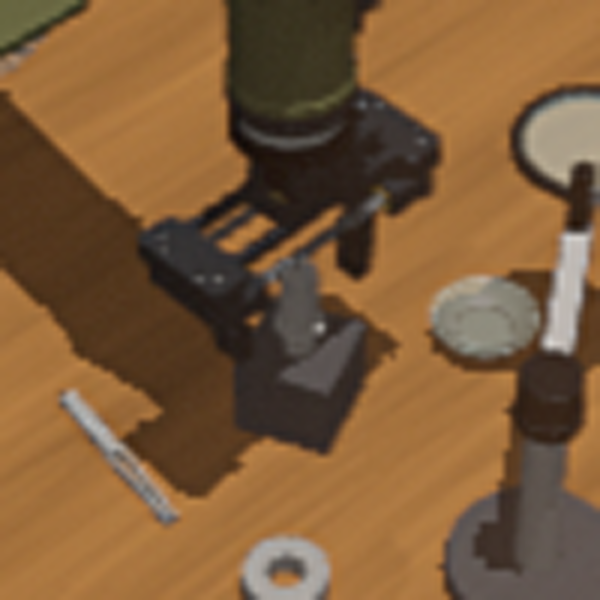

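The handle lies between the fingers. I'll close at minimum force first, to feel for any sideways offset.

{"api": "arm_command", "payload": {"deltas": [{"dx": 0, "dy": 0, "dz": 0, "wx": 0, "wy": 0, "wz": 0}, {"dx": 0, "dy": 0, "dz": 0, "wx": 0, "wy": 0, "wz": 0}, {"dx": 0, "dy": 0, "dz": 0, "wx": 0, "wy": 0, "wz": 0}, {"dx": 0, "dy": 0, "dz": 0, "wx": 0, "wy": 0, "wz": 0}, {"dx": 0, "dy": 0, "dz": 0, "wx": 0, "wy": 0, "wz": 0}], "claw": -0.3, "grip_force": 3}}

```text
clock: 8.0
tool_pos: [0.4957, -0.0669, 0.255]
eef_rot: [-0.0, -0.707, 0.707, -0.0]
contact_force: [-0.2, 0.2, 0.6]
opening: 0.57
```

Run:
```python
from h import *
go([.4965,-.066,.254],np.pi/2)
for i in (1,):
    s=r.snapshot("scene")
    cv2.imwrite("pics/s7.png",cv2.resize(s[175:225,215:265,::-1],None,fx=11,fy=11,interpolation=cv2.INTER_CUBIC))
```

```text
t 8.0 pos [ 0.4957 -0.0669  0.255 ] axes [[-1.0, -0.0, -0.001], [0.001, -0.0, -1.0], [0.0, -1.0, 0.0]] op 0.57 F [-0.2  0.2  0.6] q [ 0.06  0.78 -0.03  2.06  0.08  0.3  -1.61]
shift [-0.0008  0.001  -0.0009] turn share [-0.     0.    -0.001]
```

View pics/s7.png

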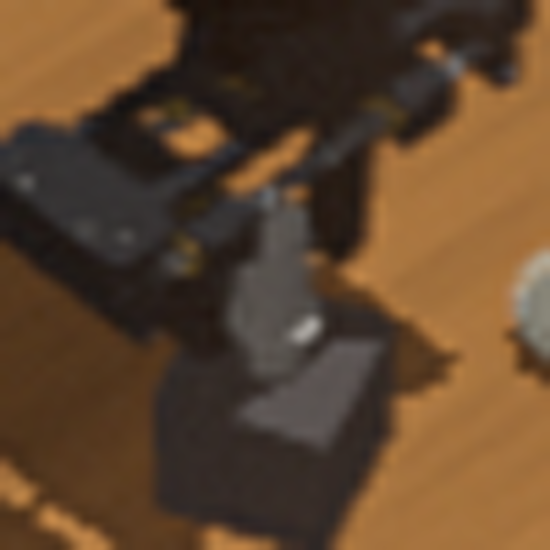

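{"api": "arm_command", "payload": {"deltas": [{"dx": 0, "dy": 0, "dz": 0, "wx": 0, "wy": 0, "wz": 0}, {"dx": 0, "dy": 0, "dz": 0, "wx": 0, "wy": 0, "wz": 0}, {"dx": 0, "dy": 0, "dz": 0, "wx": 0, "wy": 0, "wz": 0}, {"dx": 0, "dy": 0, "dz": 0, "wx": 0, "wy": 0, "wz": 0}, {"dx": 0, "dy": 0, "dz": 0, "wx": 0, "wy": 0, "wz": 0}]}}

```text
clock: 8.55
tool_pos: [0.4956, -0.0669, 0.2547]
eef_rot: [0.0, -0.707, 0.707, -0.0]
contact_force: [-0.5, -0.0, -0.0]
opening: 0.351
```

Run:
```python
from h import *
go([.4965,-.066,.254],np.pi/2)
for i in (1,):
    s=r.snapshot("scene")
    cv2.imwrite("pics/s8.png",cv2.resize(s[175:225,215:265,::-1],None,fx=11,fy=11,interpolation=cv2.INTER_CUBIC))
```

```text
t 8.55 pos [ 0.4956 -0.0669  0.2547] axes [[-1.0, -0.0, -0.0], [0.0, -0.0, -1.0], [0.0, -1.0, 0.0]] op 0.351 F [-0.5 -0.  -0. ] q [ 0.06  0.79 -0.03  2.06  0.08  0.29 -1.61]
shift [-0.0009  0.0007 -0.0009] turn share [-0.  0. -0.]
```

View pics/s8.png

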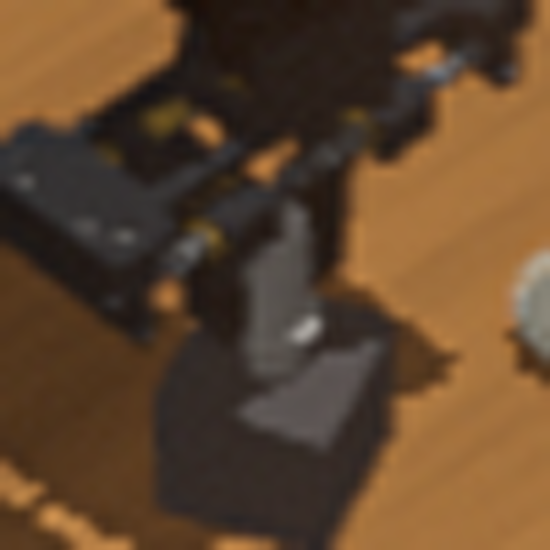

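{"api": "arm_command", "payload": {"deltas": [{"dx": 0, "dy": 0, "dz": 0, "wx": 0, "wy": 0, "wz": 0}, {"dx": 0, "dy": 0, "dz": 0, "wx": 0, "wy": 0, "wz": 0}, {"dx": 0, "dy": 0, "dz": 0, "wx": 0, "wy": 0, "wz": 0}, {"dx": 0, "dy": 0, "dz": 0, "wx": 0, "wy": 0, "wz": 0}, {"dx": 0, "dy": 0, "dz": 0, "wx": 0, "wy": 0, "wz": 0}], "claw": -0.4}}

```text
clock: 9.1
tool_pos: [0.4956, -0.0669, 0.2547]
eef_rot: [0.0, -0.707, 0.707, -0.0]
contact_force: [0.2, 0.9, 0.2]
opening: 0.3
```

{"api": "arm_command", "payload": {"deltas": [{"dx": 0, "dy": 0, "dz": 0, "wx": 0, "wy": 0, "wz": 0}, {"dx": 0, "dy": 0, "dz": 0, "wx": 0, "wy": 0, "wz": 0}, {"dx": 0, "dy": 0, "dz": 0, "wx": 0, "wy": 0, "wz": 0}, {"dx": 0, "dy": 0, "dz": 0, "wx": 0, "wy": 0, "wz": 0}, {"dx": 0, "dy": 0, "dz": 0, "wx": 0, "wy": 0, "wz": 0}], "claw": -1}}

```text
clock: 9.6
tool_pos: [0.4957, -0.0667, 0.2547]
eef_rot: [-0.0, 0.707, -0.707, 0.0]
contact_force: [-1.0, 0.1, 0.1]
opening: 0.273
```

Run:
```python
from h import *
go([.4965,-.066,.254],np.pi/2)
s=r.get_state();print(s["opening"]*88,s["moment"])
```

```text
t 9.6 pos [ 0.4957 -0.0667  0.2547] axes [[-1.0, -0.0, -0.0], [0.0, 0.0, -1.0], [0.0, -1.0, -0.0]] op 0.273 F [-1.   0.1  0.1] q [ 0.06  0.79 -0.03  2.06  0.08  0.29 -1.61]
shift [-0.0008  0.0007 -0.0007] turn share [ 0.     0.001 -0.   ]
24.05171206821476 [ 0.26080974 -0.00142733 -0.01562646]
```

Closed on 24.05 mm, which matches the 24 mm handle, with almost no side force. Raising the grip.

{"api": "arm_command", "payload": {"deltas": [{"dx": 0, "dy": 0, "dz": 0, "wx": 0, "wy": 0, "wz": 0}, {"dx": 0, "dy": 0, "dz": 0, "wx": 0, "wy": 0, "wz": 0}, {"dx": 0, "dy": 0, "dz": 0, "wx": 0, "wy": 0, "wz": 0}, {"dx": 0, "dy": 0, "dz": 0, "wx": 0, "wy": 0, "wz": 0}, {"dx": 0, "dy": 0, "dz": 0, "wx": 0, "wy": 0, "wz": 0}], "grip_force": 20}}

```text
clock: 10.1
tool_pos: [0.4957, -0.0668, 0.2547]
eef_rot: [-0.0, 0.707, -0.707, 0.0]
contact_force: [-1.6, 1.1, 1.4]
opening: 0.262
```

Run:
```python
from h import *
import time
go([.4965,-.066,.254],np.pi/2)
F=[];M=[]
for i in range(4):
    s=r.get_state();F.append(s["contact_force"]);M.append(s["moment"]);im=r.snapshot("scene")
s=r.get_state();F.append(s["contact_force"]);M.append(s["moment"])
print(np.round(F,2),np.round(M,3),s["opening"]*88)
cv2.imwrite("pics/s9.png",cv2.resize(im[175:225,215:265,::-1],None,fx=11,fy=11,interpolation=cv2.INTER_CUBIC))
```

```text
t 10.1 pos [ 0.4957 -0.0668  0.2547] axes [[-1.0, -0.0, -0.0], [0.0, 0.0, -1.0], [0.0, -1.0, -0.0]] op 0.262 F [-1.6  1.1  1.4] q [ 0.06  0.79 -0.03  2.06  0.08  0.29 -1.61]
shift [-0.0008  0.0007 -0.0008] turn share [ 0.  0. -0.]
[[-1.62  1.07  1.41]
 [-0.53  1.89  1.01]
 [ 0.05  1.57  0.85]
 [ 0.44  2.13  1.32]
 [-0.16  1.9   0.82]] [[ 0.442  0.002 -0.016]
 [ 0.484  0.033 -0.018]
 [ 0.491  0.012  0.014]
 [ 0.501  0.033 -0.001]
 [ 0.523  0.011  0.005]] 23.08776216258441
```

View pics/s9.png

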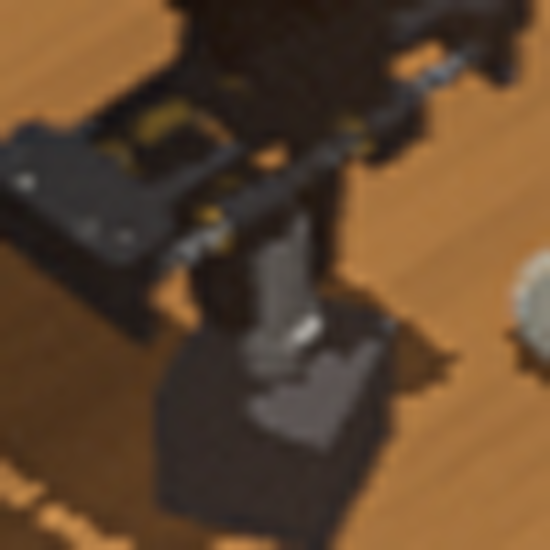

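There is about +1.9 N of y reaction, so the plug sits slightly to +y of the tool. I'll relieve it by shifting 0.8 mm.

{"api": "arm_command", "payload": {"deltas": [{"dx": 0, "dy": 0, "dz": -0.0004, "wx": 0, "wy": 0, "wz": 0}, {"dx": 0, "dy": 0, "dz": -0.0008, "wx": 0, "wy": 0, "wz": 0}, {"dx": 0, "dy": 0, "dz": -0.0008, "wx": 0, "wy": 0, "wz": 0}, {"dx": 0, "dy": 0, "dz": -0.0008, "wx": 0, "wy": 0, "wz": 0}, {"dx": 0, "dy": 0, "dz": -0.0008, "wx": 0, "wy": 0, "wz": 0}]}}

```text
clock: 10.8
tool_pos: [0.4956, -0.0663, 0.2547]
eef_rot: [-0.0, -0.707, 0.707, 0.0]
contact_force: [0.1, -0.7, 0.3]
opening: 0.266
```

```bash
cat >> h.py <<'E'
def FM(n=4):
    F=[];M=[]
    for i in range(n):
        s=r.get_state();F.append(s["contact_force"]);M.append(s["moment"])
        if i<n-1: im=r.snapshot("scene")
    print("F",np.mean(F,0).round(2),"M",np.mean(M,0).round(3),"op mm",round(s["opening"]*88,2),"pos",s["tool_pos"].round(4),"t",round(s["clock"],2));return im
E
python3 - <<'E'
from h import *
FM()
E
```

```text
F [ 0.13 -0.52  1.02] M [-0.026 -0.02   0.013] op mm 23.51 pos [ 0.4956 -0.0663  0.2547] t 10.95
```

Forces are nulled. Now I'll lift slowly, in checked steps, aiming for 38 mm in total.

{"api": "arm_command", "payload": {"deltas": [{"dx": 0, "dy": -0.001, "dz": 0, "wx": 0, "wy": 0, "wz": 0}, {"dx": 0, "dy": -0.002, "dz": 0, "wx": 0, "wy": 0, "wz": 0}, {"dx": 0, "dy": -0.003, "dz": 0, "wx": 0, "wy": 0, "wz": 0}, {"dx": 0, "dy": -0.004, "dz": 0, "wx": 0, "wy": 0, "wz": 0}, {"dx": 0, "dy": -0.005, "dz": 0, "wx": 0, "wy": 0, "wz": 0}]}}

```text
clock: 11.45
tool_pos: [0.4956, -0.066, 0.2598]
eef_rot: [0.0, -0.707, 0.707, -0.0]
contact_force: [-0.1, -0.5, -2.2]
opening: 0.267
```

Run:
```python
from h import *
im=FM()
cv2.imwrite("pics/s10.png",cv2.resize(im[175:225,215:265,::-1],None,fx=11,fy=11,interpolation=cv2.INTER_CUBIC))
```

```text
F [-0.03 -0.3  -1.92] M [0.027 0.019 0.02 ] op mm 23.02 pos [ 0.4957 -0.0661  0.2598] t 11.6
```

View pics/s10.png

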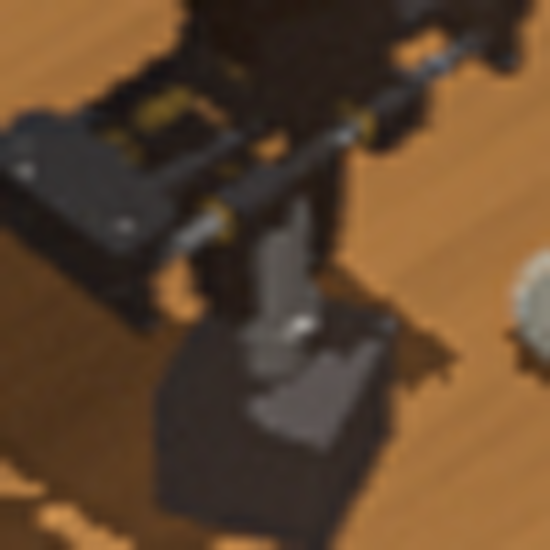

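Fz shows only the plug's weight (about 2.5 N) and no sideways load. Continuing.

{"api": "arm_command", "payload": {"deltas": [{"dx": 0, "dy": -0.003, "dz": 0, "wx": 0, "wy": 0, "wz": 0}, {"dx": 0, "dy": -0.006, "dz": 0, "wx": 0, "wy": 0, "wz": 0}, {"dx": 0, "dy": -0.009, "dz": 0, "wx": 0, "wy": 0, "wz": 0}, {"dx": 0, "dy": -0.012, "dz": 0, "wx": 0, "wy": 0, "wz": 0}, {"dx": 0, "dy": -0.015, "dz": 0, "wx": 0, "wy": 0, "wz": 0}]}}

```text
clock: 12.1
tool_pos: [0.4956, -0.0661, 0.275]
eef_rot: [0.0, -0.707, 0.707, -0.0]
contact_force: [-0.1, -0.4, -1.3]
opening: 0.263
```

Run:
```python
from h import *
im=FM()
```

```text
F [-0.08 -0.39 -1.8 ] M [0.028 0.002 0.02 ] op mm 23.37 pos [ 0.4957 -0.0661  0.275 ] t 12.25
```

{"api": "arm_command", "payload": {"deltas": [{"dx": 0, "dy": -0.004, "dz": 0, "wx": 0, "wy": 0, "wz": 0}, {"dx": 0, "dy": -0.008, "dz": 0, "wx": 0, "wy": 0, "wz": 0}, {"dx": 0, "dy": -0.012, "dz": 0, "wx": 0, "wy": 0, "wz": 0}, {"dx": 0, "dy": -0.015, "dz": 0, "wx": 0, "wy": 0, "wz": 0}, {"dx": 0, "dy": -0.0175, "dz": 0, "wx": 0, "wy": 0, "wz": 0}]}}

```text
clock: 12.75
tool_pos: [0.4957, -0.0661, 0.2926]
eef_rot: [-0.0, -0.707, 0.707, -0.0]
contact_force: [0.3, -0.2, -2.0]
opening: 0.266
```

Run:
```python
from h import *
im=FM()
t=r.snapshot("top")
cv2.imwrite("pics/s11f.png",im[:,:,::-1]);cv2.imwrite("pics/t11f.png",t[:,:,::-1])
cv2.imwrite("pics/s11.png",cv2.resize(im[175:225,215:265,::-1],None,fx=11,fy=11,interpolation=cv2.INTER_CUBIC))
```

```text
F [ 0.08 -0.14 -2.15] M [-0.009  0.013 -0.005] op mm 23.4 pos [ 0.4957 -0.0661  0.2924] t 12.9
```

View pics/s11.png

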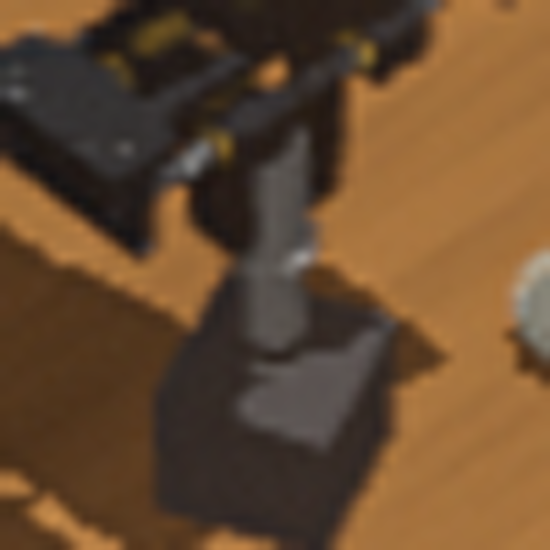

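View pics/s11f.png

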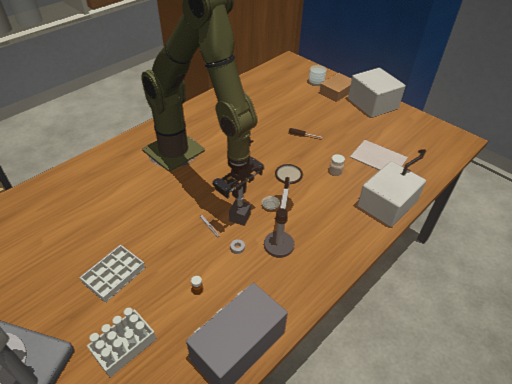

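Run:
```python
from h import *
import glob
a=cv2.cvtColor(cv2.imread("pics/s4f.png"),cv2.COLOR_BGR2GRAY);b=cv2.cvtColor(cv2.imread("pics/s11f.png"),cv2.COLOR_BGR2GRAY)
for z in (.06,.0667,.0727,.077,.082,.1147,.1197): print(z,np.round(proj("scene",[.4985,-.0670,z]),1), np.round(proj("scene",[.4985+.007,-.0670-.007,z]),1))
np.set_printoptions(linewidth=170)
print(b[194:216,234:247])
# block motion: compare block's lower region between before and after
A=a[212:228,226:256].astype(np.float32);B=b[212:228,226:256].astype(np.float32)
print(cv2.phaseCorrelate(A,B,cv2.createHanningWindow(A.shape[::-1],cv2.CV_32F)))
im=cv2.imread("pics/s11f.png")[186:222,222:258];cv2.imwrite("pics/z11.png",cv2.resize(im,None,fx=15,fy=15,interpolation=cv2.INTER_NEAREST))
```

```text
0.06 [239.5 206.7] [239.5 208.7]
0.0667 [239.5 205.5] [239.4 207.4]
0.0727 [239.5 204.4] [239.4 206.4]
0.077 [239.5 203.6] [239.4 205.6]
0.082 [239.5 202.7] [239.4 204.7]
0.1147 [239.4 196.6] [239.3 198.6]
0.1197 [239.4 195.6] [239.3 197.6]
[[ 28  29  31  33  57  85  83  78  78  99 123 125 123]
 [ 27  30  29  32  56  86  84  79  74  90 117 123 123]
 [ 38  27  29  33  57  84  84  77  72  89 116 125 126]
 [ 90  43  30  40  67  84  82  80  95 107 115 128 128]
 [116  90  57  62  78  84  86 118 153 120 129 131 131]
 [116  82  62  75  89  88  97 112  87  68  71  92 128]
 [109  52  46  63  83  82  78  80  65  61  60  65  94]
 [ 67  39  44  62  81  83  81  76  64  55  59  64  65]
 [ 47  40  45  62  82  83  83  79  67  46  46  51  53]
 [ 39  42  45  62  81  84  85  82  71  45  43  45  46]
 [ 40  43  48  63  83  85  82  82  74  47  46  45  45]
 [ 43  44  45  61  80  85  86  78  59  44  43  46  46]
 [ 45  44  42  44  57  72  76  52  47  46  48  50  61]
 [ 45  46  44  45  50  39  38  46  73  83  85  86  86]
 [ 46  44  45  55  80  83  86  89  87  86  87  88  87]
 [ 45  46  42  47  58  73  86  89  86  85  85  86  88]
 [ 47  45  45  62  82  84  85  86  85  86  84  87  85]
 [ 45  44  60  87  86  85  85  86  85  86  86  87  81]
 [ 45  46  60  87  87  87  86  87  87  86  87  83  70]
 [ 43  43  49  62  79  87  87  88  88  87  86  79  50]
 [ 44  45  46  44  47  52  64  80  87  88  85  64  45]
 [ 45  45  45  45  44  43  46  48  52  64  71  48  45]]
((0.005025088202037509, -0.13915550723669767), 0.7021292050679525)
```

View pics/z11.png

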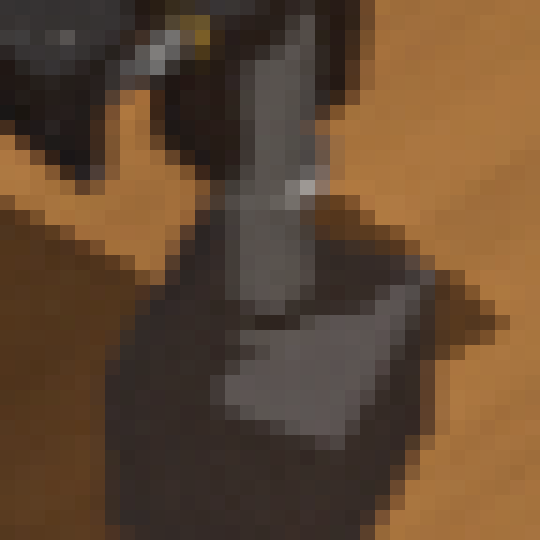

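The band shows as one dark pixel row at 207, with bright shaft steel below it at row 208. The geometry predicts the band at 206.4–207.4 for a 37.7 mm lift, and the collar is where that lift puts it (predicted 197.6–198.6, seen at 198). The block shifted by at most 0.15 px. Handing in.

Run:
```python
from h import *
FM(2)
print(r.finish_job())
s=r.get_state();print(s["clock"],s["tool_pos"],s["contact_force"],s["opening"])
```

```text
F [ 0.41 -0.26 -2.33] M [ 0.006 -0.008 -0.001] op mm 23.28 pos [ 0.4956 -0.0661  0.2921] t 13.0
the job is handed in; nothing more can be done
None
the job is handed in; nothing more can be done
```

I swung the magnifier aside, drew the plug up about 37.5 mm, and handed the job in at about 13 s while still holding it. The interface gave no verdict.

**What I did**
- **Lens:** I gripped the knob and turned the arm about 55° clockwise. By geometry, the lens centre is then about 190 mm from the plug.
- **Plug:** I closed gently on the handle and shifted 0.8 mm to remove a 2 N side force. I then lifted in three checked steps with a 20 N grip.

**Last checks**
- **Load:** the wrist force was about 2.3 N downward, which matches the plug's weight. Side forces were 0.4 N or less and moments near zero, so there was no sign of jamming.
- **Height:** the tool rose 37.4–37.7 mm, so the plug's foot should be at about 0.0475 m in the block's frame. The band and collar appear within about half a pixel (2–3 mm) of where that lift puts them, with bright steel showing below the band.
- **Block and bystanders:** the block moved 0.15 px or less in the scene view, under 1 mm. I saw no bystander out of place, though I did not measure their positions.

**Uncertain or disagreeing**
- **Cameras:** the two views differed by about 4 mm on positions, so I used their average, which the knob grip confirmed.
- **Band:** it is only about one pixel high in the picture, so its height rests mainly on the tool's travel.

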